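# Unclip the timer module from the rail and rack it in the carrier

## Task

Take the module with the round dial off the rail: one side is hooked under the rail's edge and the other is held by a sprung catch, so rock the catch side up until it lets go, then unhook it. Stand it upright on the dark mat and let go of it, then take it again by its broad faces and lower it between the tall cheeks of the plywood carrier until it stands fully down in the middle. Never let it drop, and leave the loose things on the bench where they are.

Things in the scene. Friction and masses are not known exactly. Their poses are not given: they have to be found in the camera images.
- module: white module to move, the only unit on the rail with a round grey dial on top (diameter 20, 4 high, ungraspable). Block 60 long (x) x 24 wide (y), top at z = 67; 90 to 200 g. Origin: middle of the underside of its two legs, on which it stands steadily on a flat surface. The block's underside is at z = 9 and rests on the rail top. Plain end faces x = -30 and +30 are clear from z = 16 to 67
- lip (a point): module's (-13.5, 0, 0): tip of the fixed lip at the foot of its -x leg (leg x -30 to -19, lip 3 thick, z 0 to 3), 4 under the rail's edge with 2 free play in height and 1.5 between leg and rail edge. Pulled straight up, the lip jams and the fingers slip. Once rocked up, the module must shift about 10 along the stand's -x to clear it. Axes as the module's
- rib (a point): module's (29.5, 0, 0): tip of the rib (z 0 to 3) at the foot of its +x leg (leg x 19 to 25), held under the sprung catch bar; the +x side is recessed above it up to z = 16. Rocking the module about hook_edge, this side up and its top leaning to -x, frees it: about 10 N here, letting go when the hand has turned 0.15 to 0.25 rad; at 0.32 rad the leg clears the rail top. Axes as the module's
- grip (a point): module's (0, 0, 47): point for the TCP when held by the end faces, 60 apart, from above; 40 to 60 N of grip is enough. On the rail only 8 mm separate its broad faces (y = -12 and +12) from the neighbours: no finger fits, so there it can be held by the end faces only. Axes as the module's
- rail_stand: fixed stand, base 130 (x) x 210 (y) x 16 high, rail along its y: 35 wide (x -17.5 to 17.5), flange 4 thick, top at z = 33, 13 free beneath. Three white units sit at y = -32, 0, +32 in any order, their x along the stand's x, origins at z = 24, tops at 91; end blocks beyond (y = -74, +74; 60 x 44, tops at 95). Origin: middle of the underside. Catch at +x, hook edge at -x
- hook_edge (a point): on the rail's -x upper edge, stand's (-17.5, 0, 33), middle of the rail's length: the line through it along the stand's y is the axis about which the module is rocked out. Axes as the stand's
- catch (a joint): sprung catch: round steel bar (diameter 10, 100 long along the stand's y, axis at stand x = 32.5, z = 31.5) on a plate (x 37.5 to 41.5, top at z = 38) along the rail's +x side, holding down the module's rib. Reads 0 at rest, at most 0.006 m as it is pushed out to +x; its spring gives 8 N at rest, 10 N at 4 mm
- terminal_unit: white unit of the module's size with eight small screws on top; fixed to the rail. Origin as the module's
- finned_unit: white unit of the module's size with a row of cross fins on top; fixed to the rail. Origin as the module's
- mat: black rubber mat 200 (x) x 160 (y), 3 thick, fixed on the bench. Origin: middle of its underside. A tin stands near its (+65, +40) corner and a screwdriver lies along its -y edge (y below -35); the rest is free, e.g. round (-35, +20)
- carrier: fixed plywood carrier, base 100 (x) x 84 (y) x 6 thick; cheeks at x = -34 and +34 (inner faces; 6 thick, 40 wide, tops z = 84), low strips at y = -15.5 and +15.5 (inner faces; 4 thick, tops z = 14), y sides open above. The module stands on the base, length along x, either way round; no room for fingers at its ends: hold it by the broad faces. Origin: middle of the underside
- tin: round flat aluminium tin, diameter 48, 18 high, standing on the mat, loose bystander to be left alone; origin: middle of its underside
- screwdriver: screwdriver 190 long lying on the mat along the mat's -y edge, loose bystander to be left alone; origin: middle of its underside (near its middle in length)
- spray_can: can, diameter 52, 150 high, loose bystander to be left alone; origin: middle of its underside
- spool: grey ring-shaped spool, diameter 60, 30 high, loose bystander to be left alone; origin: middle of its underside
- carton: cardboard box 70 x 110 x 70, loose bystander to be left alone; origin: middle of its underside
- board: circuit board 80 x 60, 14 high, lying flat, loose bystander to be left alone; origin: middle of its underside
- tool_cup: white cup, diameter 76, 90 high, empty, loose bystander to be left alone; origin: middle of its underside

How it is judged:
By the outcome, as a careful person would: the job done as asked, in the order asked, and still so for the second after the job is handed in, with the robot touching nothing.
It also fails if it takes over 67 s, if anything falls off the work surface, if the arm or the gripper's body presses on something with over 40 N, if the wrist force passes 120 N, or if a joint passes its speed limit or range.

## Robot

A 7-joint arm with a two-finger parallel gripper is mounted at the origin on the work surface. World frame = base frame: x ahead of the robot, y to its left, z up, the work surface at z = 0. Lengths are in mm, angles in rad, forces in N, time in s.
With the tool pointing down it reaches from about 425 to 875 mm from the base axis. Payload 8.4 kg.
Tool frame: the origin (TCP) lies between the finger pads, 19 mm behind the fingertips; this is the grasp point; z points along the fingers, y is the line along which they close (so a half turn about z gives the same grasp; the last joint's range is limited). The gripper opens to 85 mm and grips with 20 to 120 N. Pads are 22 mm wide; open, the fingers measure 114 mm over their backs; the gripper's body (76 mm by 85 mm) begins 54 mm behind the grasp point. The pads swing forward as they close: fully open they stand 13 mm farther back than shut.
Start: joints at [1.142, 0.333, 0.04, 1.465, -0.013, 1.343, -0.059], TCP at [210.482, -614.949, 250.008] pointing down, gripper open.
Joint ranges: [-2.58, 2.58], [-0.38, 2.09], [-1.3, 1.39], [0.25, 2.4], [-1.5, 4.64], [0.08, 2.09], [-2.65, 2.65]. Speed limits (rad/s): [2.22, 2.22, 2.79, 2.79, 3.14, 3.14, 3.14].

## Interface

Orientations are given as a unit quaternion [x, y, z, w].
In Python, from cell import get_state, read_camera, finish_job, search_frame, trace gives the robot as it stands.
- The arm moves only by the tool send_rows, never from a script. Its argument "motion" is a list of rows, each an object of numbers: "dx", "dy", "dz": the shift along the world's x, y, z each as a share of 0.08 m, from -1 to 1; "roll": the turn about the world's z as a share of pi rad, from -1 to 1; "gripper": the opening, from 0 (shut) to 1 (fully open). A call has 1 to 8 rows; each row shifts and turns the commanded pose from where the row before left it; what a row does not reach is not made up. A row lasts 1/8 s, in which the tool goes at most 62.5 mm and 10.7 degrees, less where a joint would pass 70% of its speed; a pose out of reach is approached as far as the arm can. A call with a number of a shift or a turn outside -1 to 1 is refused whole. A call with a gripper value outside its range is refused whole. The fingers move at their own pace and stop on an object; "squeeze" is the grip in N (left out, the last holds). Time passes only in rows, so rows that do not move let the fingers close. It gives the time, the measured TCP pose, the force, the opening and the grip force at its end, in the units of the state.
- get_state(): the state, without advancing time (a new reading comes with each control period).
- read_camera(name): name is "scene" or "top" or "wrist"; returns a dict with "color" (480x640x3 uint8, red, green, blue), "range_z" (480x640 float32, mm along the optical axis (not along the pixel's ray), 0 where there is no reading), "fovy" (degrees; the focal length in pixels is half the picture's height over the tangent of half this angle, whatever the lens; pixels are square), "cx", "cy" (the principal point, pixels), "R" (3x3) and "t" (3): a world point X has camera coordinates R X + t. Camera axes: x right, y down, z forward; pixel columns grow to the right and rows downward; lengths in mm; the calibration is good to about 2 mm. A picture is of the moment at which its call begins.
- finish_job(): hands the job in; it is judged then, once.
Trained networks look in a picture, given as the dict that the camera call returned (one of the last four; its "shot" number tells which), for a name from the list of things; names that differ only in an ending like _2 or _b are one class to them, and where a whole thing is asked for, a point or a joint stands for the part that bears it (a point fixed in the world has none). Each returns a list of dicts, best first, with "conf" (0 to 1); they miss things now and then, are a little off and sometimes report something else, mostly with a low value. They report only what shows in the picture. A call takes as long as a camera call.
- search_frame(label, picture): "rect" ([left, top, right, bottom] in pixels, round what is visible of it).
- trace(label, picture): "pixels" (480x640 bool, what is visible of it) and "rect" ([left, top, right, bottom] in pixels, round what is visible of it).
The state is a dict: "t": time; "joints": joint angles; "qvel": joint speeds; "effort": joint torques, N m; "tool_pos": TCP position; "tcp_rot": TCP orientation; "ft_force": force on the tool from outside, world axes, zero at the start; "wrist_torque": the same for the moment, N m; "width": opening from 0.0 (shut) to 1.0 (fully open); "grip_force": force on a finger pad.
Only numpy, scipy, OpenCV 4.12 (cv2) and the standard library are available. Lean on these libraries where they do the work, as an engineer would, in place of code of your own. Each camera call takes 0.05 s, during which the arm holds its last target. There are 200 camera calls.

## Working session

There is one attempt and no reset: what is moved stays moved. The work goes in short steps, Python scripts to look and compute and a tool call to move; the robot and the scene stay as the last step left them, time stands still between calls to the robot, and variables do not carry over. Pictures are saved under pics/ and viewed, at most 10 in all, crops included, and the job is handed in when it is done.

Besides the shell and the picture viewer there is one more tool, called after "Emit:" by a JSON object that holds its "method" and its "body". send_rows: Moves the arm, as the interface text tells. Shift numbers are shares of 0.08 m and turn numbers shares of pi rad, none past 1 either way. Its arguments: {"type":"object","properties":{"motion":{"type":"array"},"squeeze":{"type":"number"}},"required":["motion"]}

```bash
mkdir -p pics; ls; cat > h.py <<'E'
import numpy as np, cv2, sys
sys.path.insert(0,'.')
from cell import get_state, read_camera, finish_job, search_frame, trace
def cloud(p):
    f=240/np.tan(np.radians(p['fovy'])/2); z=p['range_z'].astype(float)
    v,u=np.mgrid[:480,:640]
    c=np.stack([(u-p['cx'])*z/f,(v-p['cy'])*z/f,z],-1)
    w=(c-np.array(p['t']).ravel())@np.array(p['R'])   # R^T(c-t)
    w[z<=0]=np.nan
    return w
def save(p,n,crop=None,s=1):
    im=p['color'][...,::-1]
    if crop: a,b,c,d=crop; im=im[b:d,a:c]
    cv2.imwrite('pics/'+n,cv2.resize(im,None,fx=s,fy=s,interpolation=cv2.INTER_CUBIC))
E
python3 - <<'E'
from h import *
for n in ['top','scene']:
    p=read_camera(n); save(p,n+'.png'); w=cloud(p)
    print(n,p['fovy'],-np.array(p['R']).T@np.array(p['t']).ravel())
    for l in ['module','rail_stand','mat','carrier','terminal_unit','finned_unit','tin','screwdriver','spray_can','spool','carton','board','tool_cup']:
        for r in trace(l,p)[:2]:
            q=w[r['pixels']]; q=q[~np.isnan(q[:,0])]
            print(l,round(r['conf'],2),np.round(r['rect']),np.round(np.median(q,0)) if len(q) else '',np.round(np.percentile(q,98,axis=0)) if len(q) else '')
print(get_state())
E
```

```text
pics
top 54.05564076075933 [ 423.31804922  -12.45253835 1145.34368838]
module 0.62 [326. 252. 342. 280.] [521.   5.  91.] [552.  19.  96.]
module 0.43 [210. 162. 264. 207.] [709. 236.  69.] [757. 293.  74.]
rail_stand 0.77 [300. 232. 393. 300.] [520. -25.  18.] [601.  75.  98.]
mat 0.98 [420. 248. 492. 330.] [ 476. -288.    3.] [ 572. -214.    9.]
carrier 0.56 [184. 278. 226. 322.] [442. 308.   7.] [492. 354.  85.]
terminal_unit 0.68 [340. 249. 353. 280.] [528. -26.  91.] [559. -12.  95.]
finned_unit 0.59 [354. 245. 368. 280.] [535. -58.  91.] [570. -42.  96.]
finned_unit 0.41 [326. 250. 340. 280.] [523.   5.  91.] [552.  19.  96.]
tin 0.75 [430. 252. 450. 271.] [ 541. -253.   21.] [ 562. -232.   25.]
screwdriver 0.85 [476. 256. 491. 340.] [ 417. -348.   25.] [ 544. -336.   31.]
screwdriver 0.68 [325. 250. 337. 282.] [523.   5.  91.] [553.  19.  96.]
spray_can 0.95 [400. 148. 434. 187.] [ 739. -188.  138.] [ 778. -168.  153.]
spool 0.6 [296. 164. 320. 192.] [742.  67.  29.] [768.  92.  34.]
spool 0.31 [208. 162. 263. 206.] [710. 236.  69.] [760. 292.  74.]
carton 0.87 [206. 164. 265.
[... 1791 characters left out ...]
 0.3332294 ,  0.03988871,  1.46543351, -0.01335403,
        1.34330592, -0.0584925 ]), 'qvel': array([-1.51037575e-03,  1.24280245e-03, -5.69441705e-05, -6.48360423e-04,
       -1.94668765e-03,  1.08720238e-03, -7.81938921e-05]), 'effort': array([-6.67322624e-06, -6.58311653e+01,  1.36311874e+00, -4.05823088e+01,
        1.66110951e-02,  3.07167611e-03,  1.48915342e-05]), 'tool_pos': array([ 210.48601982, -614.93002217,  249.97231172]), 'tcp_rot': array([ 9.86432807e-01,  1.64165509e-01, -2.91922562e-05, -5.00646865e-05]), 'ft_force': array([-0.45713209, -0.2693585 , -0.53979932]), 'wrist_torque': array([-0.02566247,  0.01083254, -0.03030752]), 'grip_force': 0.0, 'width': 1.0012118893592765}
```

```bash
python3 - <<'E'
import cv2,numpy as np
a=cv2.imread('pics/top.png');b=cv2.imread('pics/scene.png')
x=cv2.resize(a[225:305,290:400],(440,320),interpolation=cv2.INTER_CUBIC)
y=cv2.resize(b[165:275,265:400],(360,293),interpolation=cv2.INTER_CUBIC)
z=cv2.resize(a[270:330,175:235],(240,240),interpolation=cv2.INTER_CUBIC)
w=cv2.resize(a[240:345,410:500],(240,280),interpolation=cv2.INTER_CUBIC)
c=np.zeros((600,800,3),np.uint8);c[:320,:440]=x;c[:293,440:800]=y;c[320:560,:240]=z;c[320:600,250:490]=w
cv2.imwrite('pics/m1.png',c)
E
```

```text
(no output)
```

View pics/m1.png

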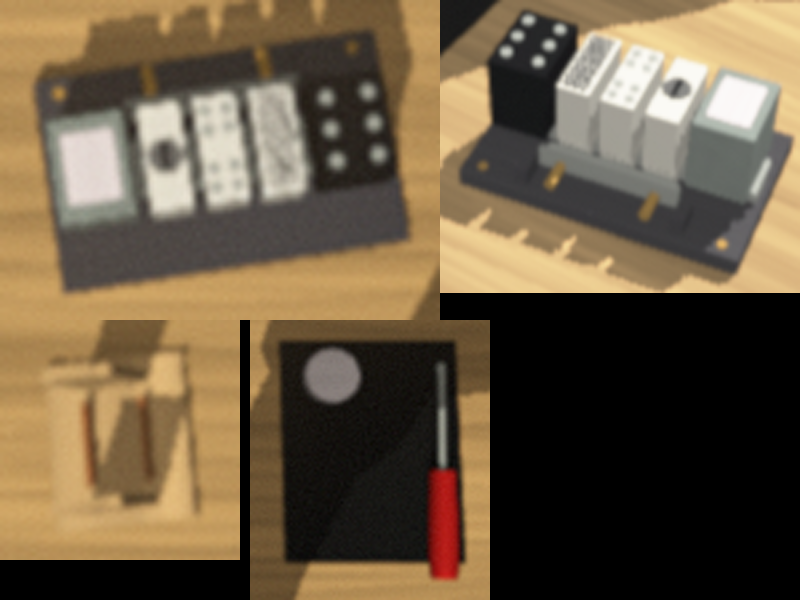

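View pics/top.png

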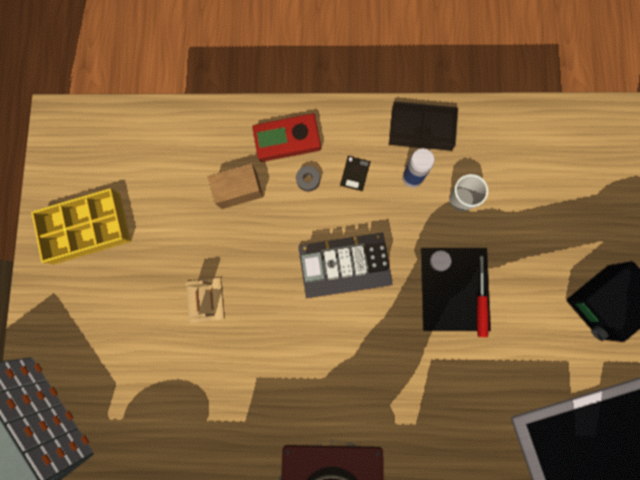

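Emit:
{"method": "send_rows", "body": {"motion": [{"dx": 0.28,"dy": 0.55,"dz": 0.07,"roll": 0.03},{"dx": 0.28,"dy": 0.55,"dz": 0.07,"roll": 0.03},{"dx": 0.28,"dy": 0.55,"dz": 0.07,"roll": 0.03},{"dx": 0.28,"dy": 0.55,"dz": 0.07,"roll": 0.03},{"dx": 0.28,"dy": 0.55,"dz": 0.07,"roll": 0.03},{"dx": 0.28,"dy": 0.55,"dz": 0.07,"roll": 0.03},{"dx": 0.28,"dy": 0.55,"dz": 0.07,"roll": 0.03},{"dx": 0.28,"dy": 0.55,"dz": 0.07,"roll": 0.03}]}}

```text
invalid input
```

Emit:
{"method": "send_rows", "body": {"motion": [{"dx": 0.28,"dy": 0.55,"dz": 0.07,"roll": 0.03},{"dx": 0.28,"dy": 0.55,"dz": 0.07,"roll": 0.03},{"dx": 0.28,"dy": 0.55,"dz": 0.07,"roll": 0.03},{"dx": 0.28,"dy": 0.55,"dz": 0.07,"roll": 0.03},{"dx": 0.28,"dy": 0.55,"dz": 0.07,"roll": 0.03},{"dx": 0.28,"dy": 0.55,"dz": 0.07,"roll": 0.03},{"dx": 0,"dy": 0},{"dx": 0,"dy": 0}]}}

```text
invalid input
```

Emit:
{"method": "send_rows", "body": {"motion": [{"dx": 0.28,"dy": 0.55,"dz": 0.07,"roll": 0.03,"gripper": 1.0}]}}

```text
t: 1.52
tool_pos: [230.3, -572.4, 254.5]
tcp_rot: [0.978, 0.209, -0.001, -0.0]
ft_force: [1.3, 0.2, -0.0]
width: 1.003
grip_force: 0.0
```

Emit:
{"method": "send_rows", "body": {"motion": [{"dx": 0.28,"dy": 0.55,"dz": 0.07,"roll": 0.03,"gripper": 1.0},{"dx": 0.28,"dy": 0.55,"dz": 0.07,"roll": 0.03,"gripper": 1.0},{"dx": 0.28,"dy": 0.55,"dz": 0.07,"roll": 0.03,"gripper": 1.0},{"dx": 0.28,"dy": 0.55,"dz": 0.07,"roll": 0.03,"gripper": 1.0},{"dx": 0.28,"dy": 0.55,"dz": 0.07,"roll": 0.03,"gripper": 1.0},{"dx": 0.28,"dy": 0.55,"dz": 0.07,"roll": 0.03,"gripper": 1.0},{"dx": 0.28,"dy": 0.55,"dz": 0.07,"roll": 0.03,"gripper": 1.0},{"dx": 0.28,"dy": 0.55,"dz": 0.07,"roll": 0.03,"gripper": 1.0}]}}

```text
t: 2.52
tool_pos: [412.6, -217.4, 300.9]
tcp_rot: [0.831, 0.557, 0.0, 0.0]
ft_force: [0.9, 0.4, 0.3]
width: 1.002
grip_force: 0.0
```

Emit:
{"method": "send_rows", "body": {"motion": [{"dx": 0.28,"dy": 0.55,"dz": 0.07,"roll": 0.03,"gripper": 1.0},{"dx": 0.28,"dy": 0.55,"dz": 0.07,"roll": 0.03,"gripper": 1.0},{"dx": 0.28,"dy": 0.55,"dz": 0.07,"roll": 0.03,"gripper": 1.0},{"dx": 0.28,"dy": 0.55,"dz": 0.07,"roll": 0.03,"gripper": 1.0},{"dx": 0.28,"dy": 0.55,"dz": 0.07,"roll": 0.03,"gripper": 1.0},{"dx": 0,"dy": 0,"dz": 0,"roll": 0,"gripper": 1.0},{"dx": 0,"dy": 0,"dz": 0,"roll": 0,"gripper": 1.0}]}}

```text
t: 3.4
tool_pos: [523.9, 0.5, 328.2]
tcp_rot: [0.679, 0.734, -0.0, -0.0]
ft_force: [-0.2, -0.4, -0.1]
width: 0.996
grip_force: 0.0
```

```bash
cat > loc.py <<'E'
from h import *
s=get_state(); print(s['t'],s['tool_pos'],s['tcp_rot'],s['ft_force'])
def rect(w,m):
    q=w[m]; q=q[~np.isnan(q[:,0])][:,:2].astype(np.float32)
    (c,d,a)=cv2.minAreaRect(q); return np.round(c,1),np.round(d,1),round(a,1),len(q)
E
python3 - <<'E'
from loc import *
p=read_camera('wrist'); save(p,'w1.png'); w=cloud(p)
print(-np.array(p['R']).T@np.array(p['t']).ravel(),p['fovy'])
for l in ['module','terminal_unit','finned_unit']:
    for r in trace(l,p)[:1]:
        m=r['pixels']&(abs(w[...,2]-91)<3.5)
        print(l,r['conf'],np.round(r['rect']),rect(w,m),np.median(w[m],0))
E
```

```text
3.4 [523.94293905   0.54684357 328.23739717] [ 6.79070582e-01  7.34072926e-01 -2.85616181e-04 -5.27229312e-05] [-0.19590902 -0.38511229 -0.09241447]
[519.61360467  68.59563856 452.81745226] 67.90737910833833
module 0.83 [295. 183. 353. 216.] (array([527.5,   4.6]), array([59.7, 24. ]), 9.4, 1279) [527.75723408   5.72227736  91.98733224]
terminal_unit 0.75 [294. 214. 354. 249.] (array([532.7, -27. ]), array([59.9, 24.2]), 9.4, 1267) [532.19761724 -26.00449181  91.9280204 ]
finned_unit 0.66 [300. 244. 355. 272.] (array([537.8, -58.4]), array([59.7, 24.6]), 9.2, 1164) [537.5339761  -57.31214713  92.02842135]
```

View pics/w1.png

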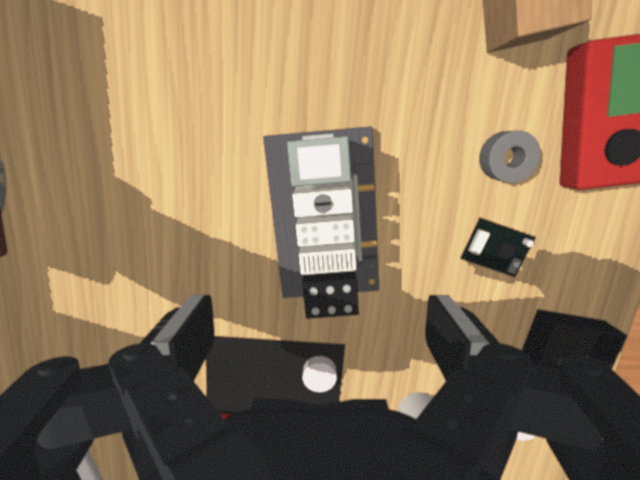

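```bash
python3 - <<'E'
from loc import *
p=read_camera('wrist'); w=cloud(p); s=get_state()['tool_pos']
near=(abs(w[...,1]-s[1])<16)&(abs(w[...,2]-s[2])<40)&(abs(w[...,0]-s[0])<70)
q=w[near]
for sg in (-1,1):
    a=q[(q[:,0]-s[0])*sg>0]
    print('finger',sg,len(a),'z-tcp min',np.percentile(a[:,2]-s[2],[1,5,50]),'x',np.percentile(a[:,0]-s[0],[1,5,50,95,99]),'y',np.percentile(a[:,1]-s[1],[1,50,99]))
for n in ['top','scene']:
    p=read_camera(n); w=cloud(p)
    for l,h in [('module',91),('terminal_unit',91),('finned_unit',91)]:
        r=trace(l,p)
        if r:
            r=r[0]; m=r['pixels']&(abs(w[...,2]-h)<4); print(n,l,round(r['conf'],2),rect(w,m),np.nanmedian(w[m],0))
    z=w[...,2]
    cr=(w[...,0]>370)&(w[...,0]<520)&(w[...,1]>240)&(w[...,1]<380)
    for lo,hi in [(3,9),(79,88)]:
        m=cr&(z>lo)&(z<hi); print(n,'carrier',lo,rect(w,m),np.nanmedian(w[m],0))
    mt=trace('mat',p)[0]; m=mt['pixels']&(z<6); print('mat',rect(w,m),np.nanmedian(w[m],0))
    for l in ['tin','screwdriver']:
        r=trace(l,p)
        if r: m=r[0]['pixels']&(z>5); print(l,r[0]['conf'],rect(w,m))
E
```

```text
3.6 [ 5.23825797e+02 -2.36084618e-01  3.28367910e+02] [ 6.79705000e-01  7.33485545e-01 -2.32502591e-04  1.15394173e-04] [0.3948483  1.32768318 0.02679665]
finger -1 4072 z-tcp min [-3.50417594  0.14323311 19.94178609] x [-62.34818186 -55.22094794 -42.71023993 -41.12605138 -40.84201268] y [-13.91470842   2.7064666    8.99852977]
finger 1 4003 z-tcp min [-3.49204767  0.02418299 19.69132822] x [42.3541591  42.65315274 43.93516844 55.89878753 63.25281232] y [-7.54722205 10.60822898 15.62584164]
top finned_unit 0.45 (array([ 544.4, -118. ]), array([58.2,  9.1]), 4.6, 42) [ 536.12323639 -117.68297799   93.49250039]
top carrier 3 (array([444.7, 310.2]), array([149.1, 140. ]), 0.4, 1183) [441.66343987 309.09342098   5.61419134]
top carrier 79 (array([443.1, 312.4]), array([80., 41.]), 7.4, 102) [475.66319656 311.36685804  84.33966785]
mat (array([ 474.7, -292.7]), array([201.6, 163.8]), 0.1, 4349) [ 473.08310702 -289.30880481    2.83506308]
tin 0.55 (array([ 541.9, -254.1]), array([46.3, 46.6]), 87.6, 335)
screwdriver 0.79 (array([ 456.8, -351.6]), array([ 30.5, 184.7]), 88.9, 502)
scene module 0.69 (array([527.6,   9.5]), array([61.1, 32.8]), 12.3, 331) [533.26173755   7.62396598  92.02700508]
scene terminal_unit 0.62 (array([532.6, -21.3]), array([61.6, 31.9]), 10.2, 333) [536.66101948 -23.79854769  92.26017081]
scene finned_unit 0.85 (array([538.7, -56.3]), array([61.7, 24. ]), 10.3, 306) [542.3697324  -55.102932    92.47149079]
scene carrier 3 (array([445.3, 308.7]), array([148. , 138.5]), 0.7, 1184) [462.92451346 296.58839748   6.64138116]
scene carrier 79 (array([445.4, 312.2]), array([82.8, 40.2]), 7.6, 266) [478.1952755  312.57012541  84.11334714]
mat (array([ 477.7, -286.7]), array([160.8, 208.3]), 88.1, 3288) [ 481.938198   -287.7996786     4.06056505]
tin 0.62 (array([ 546.8, -253.1]), array([46.8, 46.1]), 84.3, 374)
screwdriver 0.65 (array([ 461.4, -350. ]), array([ 26.4, 187.1]), 86.1, 513)
```

Emit:
{"method": "send_rows", "body": {"motion": [{"dx": 0.046,"dy": 0.06,"dz": -0.5,"roll": 0.027,"gripper": 0.84},{"dx": 0,"dy": 0,"dz": -0.6,"roll": 0,"gripper": 0.84},{"dx": 0,"dy": 0,"dz": -0.6,"roll": 0,"gripper": 0.84},{"dx": 0,"dy": 0,"dz": -0.5,"roll": 0,"gripper": 0.84},{"dx": 0,"dy": 0,"dz": 0,"roll": 0,"gripper": 0.84},{"dx": 0,"dy": 0,"dz": 0,"roll": 0,"gripper": 0.84}]}}

```text
t: 5.1
tool_pos: [528.7, 6.0, 154.0]
tcp_rot: [0.647, 0.762, 0.001, 0.001]
ft_force: [0.4, -0.1, -0.2]
width: 0.844
grip_force: 0.0
```

```bash
python3 - <<'E'
from loc import *
p=read_camera('wrist'); save(p,'w2.png'); w=cloud(p); T=s['tool_pos']
print(s['width'])
for l in ['module','terminal_unit']:
    for r in trace(l,p)[:1]:
        m=r['pixels']&(abs(w[...,2]-91)<3.5)
        print(l,r['conf'],np.round(r['rect']),rect(w,m),np.median(w[m],0))
u=np.array([np.cos(.163),np.sin(.163)]); v=np.array([-u[1],u[0]])
d=w[...,:2]-T[:2]; a=d@u; b=d@v
q=(abs(b)<14)&(abs(w[...,2]-T[2])<25)
for sg in (-1,1):
    m=q&(a*sg>20)&(a*sg<60); print(sg,m.sum(),np.percentile(a[m],[1,10,50,90,99]),np.percentile(w[m][:,2]-T[2],[1,5,20]),np.percentile(b[m],[1,99]))
E
```

```text
5.1 [528.68797572   6.03626625 154.04988088] [6.47054329e-01 7.62443425e-01 6.04977331e-04 5.93771419e-04] [ 0.44202481 -0.12848975 -0.21066319]
0.8439403920487335
module 0.88 [260. 233. 368. 289.] (array([526.9,   8.7]), array([60.1, 32.5]), 9.3, 4368) [527.178035     6.09745395  91.88300202]
terminal_unit 0.64 [264. 289. 368. 340.] (array([532. , -22.5]), array([59.9, 32.9]), 9.3, 4052) [532.46044475 -25.31312884  91.85931769]
-1 2602 [-48.38760464 -45.6318533  -35.25773009 -34.90962111 -34.71126755] [-8.66584062 -5.50867081  1.12507727] [-10.92967097  11.08537685]
1 2594 [36.30436164 36.49380831 36.84838279 47.2642221  49.90611871] [-8.56486625 -5.32815886  1.16128111] [-11.02821467  11.04439327]
```

View pics/w2.png

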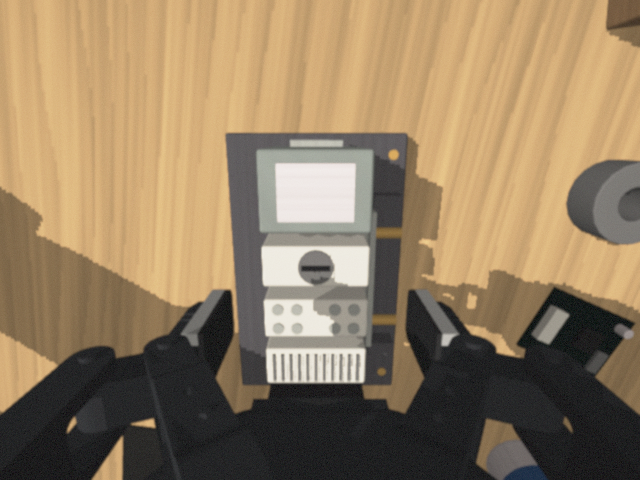

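Emit:
{"method": "send_rows", "body": {"motion": [{"dx": -0.023,"dy": -0.016,"dz": 0,"roll": 0,"gripper": 0.84},{"dx": 0,"dy": 0,"dz": -0.3,"roll": 0,"gripper": 0.84},{"dx": 0,"dy": 0,"dz": -0.35,"roll": 0,"gripper": 0.84},{"dx": 0,"dy": 0,"dz": -0.3,"roll": 0,"gripper": 0.84},{"dx": 0,"dy": 0,"dz": -0.06,"roll": 0,"gripper": 0.84},{"dx": 0,"dy": 0,"dz": 0,"roll": 0,"gripper": 0.84},{"dx": 0,"dy": 0,"dz": 0,"roll": 0,"gripper": 0.84}]}}

```text
t: 6.12
tool_pos: [526.7, 4.6, 72.8]
tcp_rot: [0.647, 0.762, 0.0, 0.001]
ft_force: [0.7, 0.7, -0.5]
width: 0.838
grip_force: 0.0
```

Emit:
{"method": "send_rows", "body": {"motion": [{"dx": -0.049,"dy": -0.008,"dz": 0,"roll": 0,"gripper": 0.84},{"dx": -0.025,"dy": -0.004,"dz": 0,"roll": 0,"gripper": 0.84},{"dx": 0,"dy": 0,"dz": 0,"roll": 0,"gripper": 0.84}]}}

```text
t: 6.5
tool_pos: [520.1, 3.5, 71.9]
tcp_rot: [0.647, 0.762, 0.0, 0.0]
ft_force: [0.9, 0.6, 0.3]
width: 0.839
grip_force: 0.2
```

Emit:
{"method": "send_rows", "body": {"motion": [{"dx": -0.025,"dy": -0.004,"dz": 0,"roll": 0,"gripper": 0.84},{"dx": 0,"dy": 0,"dz": 0,"roll": 0,"gripper": 0.84}]}}

```text
t: 6.75
tool_pos: [519.0, 3.4, 72.3]
tcp_rot: [0.647, 0.762, 0.001, 0.001]
ft_force: [3.2, 1.3, 2.8]
width: 0.836
grip_force: 2.2
```

Emit:
{"method": "send_rows", "body": {"motion": [{"dx": -0.025,"dy": -0.004,"dz": 0,"roll": 0,"gripper": 0.84},{"dx": -0.025,"dy": -0.004,"dz": 0.025,"roll": 0,"gripper": 0.84},{"dx": 0,"dy": 0,"dz": 0,"roll": 0,"gripper": 0.84}]}}

```text
t: 7.12
tool_pos: [516.5, 3.1, 74.9]
tcp_rot: [0.647, 0.762, 0.002, 0.002]
ft_force: [9.3, 1.1, 2.1]
width: 0.841
grip_force: 4.6
```

```bash
cat > tilt.py <<'E'
from loc import *
from h import *
p=read_camera('wrist'); w=cloud(p); T=s['tool_pos']
u=np.array([np.cos(.163),np.sin(.163)]); v=np.array([-u[1],u[0]])
M=np.array([527.3,4.7]); d=w[...,:2]-M; a=d@u; b=d@v
r=trace('module',p); r=[x for x in r if x['rect'][3]<400]
if r:
    m=r[0]['pixels']&(abs(b)<9)&(w[...,2]>74)&(w[...,2]<125)
    A,Z=a[m],w[...,2][m]
    k=abs(Z-np.median(Z))<25; A,Z=A[k],Z[k]
    for _ in range(6):
        c=np.polyfit(A,Z,1); e=abs(Z-np.polyval(c,A)); A,Z=A[e<max(2,np.median(e)*3)],Z[e<max(2,np.median(e)*3)]
    print(r[0]['conf'],r[0]['rect'],'tilt',np.arctan(c[0]),'a',A.min(),A.max(),'z at ends',np.polyval(c,[A.min(),A.max()]),len(A))
print('hand a,z',(T[:2]-M)@u,T[2],s['ft_force'],s['width'])
E
python3 tilt.py
```

```text
7.125 [516.54231353   3.05294655  74.91743472] [0.64705804 0.76243579 0.00203014 0.00185623] [9.32846358 1.14401038 2.06723387]
0.93 [244.9, 290.0, 423.9, 380.5] tilt 0.07586830332477253 a -35.850851742782254 23.896652430254612 z at ends [90.69980218 95.24146122] 7567
hand a,z -10.882374576245448 74.91743472222565 [9.32846358 1.14401038 2.06723387] 0.8408944357829687
```

Emit:
{"method": "send_rows", "body": {"motion": [{"dx": -0.025,"dy": -0.004,"dz": 0.025,"roll": 0,"gripper": 0.84},{"dx": -0.025,"dy": -0.004,"dz": 0.03,"roll": 0,"gripper": 0.84},{"dx": 0,"dy": 0,"dz": 0,"roll": 0,"gripper": 0.84}]}}

```text
t: 7.6
tool_pos: [512.1, 2.4, 79.3]
tcp_rot: [0.647, 0.762, 0.002, 0.002]
ft_force: [5.3, 0.5, 6.9]
width: 0.841
grip_force: 3.6
```

```bash
python3 tilt.py
```

```text
7.6 [512.11450958   2.36133988  79.33894717] [0.64704891 0.76244513 0.00162821 0.00157578] [5.29806156 0.473437   6.90427132]
0.93 [241.4, 270.7, 410.9, 376.4] tilt 0.18835494986520548 a -42.60667537308408 16.202251899064652 z at ends [88.08951049 99.29934359] 7086
hand a,z -15.363720843563499 79.33894717287387 [5.29806156 0.473437   6.90427132] 0.8412717731609629
```

Emit:
{"method": "send_rows", "body": {"motion": [{"dx": -0.025,"dy": -0.004,"dz": 0.025,"roll": 0,"gripper": 0.84},{"dx": -0.025,"dy": -0.004,"dz": 0.025,"roll": 0,"gripper": 0.84},{"dx": 0,"dy": 0,"dz": 0,"roll": 0,"gripper": 0.84}]}}

```text
t: 8.07
tool_pos: [505.3, 1.2, 81.7]
tcp_rot: [0.647, 0.762, -0.001, -0.0]
ft_force: [0.6, 0.4, 1.8]
width: 0.838
grip_force: 0.6
```

```bash
python3 tilt.py
```

```text
8.075 [505.25509843   1.19301776  81.72457143] [ 6.47156275e-01  7.62357010e-01 -5.82863135e-04 -4.52618531e-04] [0.57418206 0.43451428 1.84251658]
0.8 [242.4, 251.7, 408.6, 377.4] tilt 0.2871995418621289 a -51.50696563789583 6.07266913431663 z at ends [ 84.36548007 101.37251687] 6585
hand a,z -22.321804068264512 81.72457142703956 [0.57418206 0.43451428 1.84251658] 0.838455264091735
```

Emit:
{"method": "send_rows", "body": {"motion": [{"dx": 0,"dy": 0,"dz": 0.05,"roll": 0,"gripper": 0.84},{"dx": 0,"dy": 0,"dz": 0,"roll": 0,"gripper": 0.81},{"dx": 0,"dy": 0,"dz": 0,"roll": 0,"gripper": 0.78},{"dx": 0,"dy": 0,"dz": 0,"roll": 0,"gripper": 0.75}], "squeeze": 25}}

```text
t: 8.68
tool_pos: [505.7, 1.3, 86.0]
tcp_rot: [0.647, 0.762, -0.0, -0.0]
ft_force: [-2.2, -0.1, 2.7]
width: 0.752
grip_force: 15.0
```

```bash
python3 tilt.py
```

```text
8.675 [505.67507008   1.30203385  86.03786035] [ 6.47116870e-01  7.62390691e-01 -3.62637758e-04 -2.46056680e-04] [-2.18764317 -0.06046101  2.70185204]
0.67 [238.4, 245.8, 402.7, 370.4] tilt 0.30275035415809987 a -53.30856508323431 3.6579643127729 z at ends [ 83.39660957 101.19023923] 6042
hand a,z -21.88970814722934 86.03786034553859 [-2.18764317 -0.06046101  2.70185204] 0.7515841738856126
```

Emit:
{"method": "send_rows", "body": {"motion": [{"dx": 0,"dy": 0,"dz": 0,"roll": 0,"gripper": 0.7},{"dx": -0.05,"dy": -0.008,"dz": 0,"roll": 0,"gripper": 0.7},{"dx": -0.05,"dy": -0.008,"dz": 0,"roll": 0,"gripper": 0.7},{"dx": 0,"dy": 0,"dz": 0,"roll": 0,"gripper": 0.7}], "squeeze": 40}}

```text
t: 9.28
tool_pos: [498.0, 0.1, 86.2]
tcp_rot: [0.647, 0.762, 0.0, 0.0]
ft_force: [0.0, -0.0, 3.0]
width: 0.733
grip_force: 42.9
```

```bash
python3 tilt.py
```

```text
9.275 [4.98037459e+02 6.44671423e-02 8.62269732e+01] [6.47119503e-01 7.62388528e-01 1.32659996e-04 2.51778213e-04] [ 0.03058434 -0.01387066  2.98698997]
0.78 [236.7, 241.0, 404.5, 368.2] tilt 0.30468506890749275 a -60.53721501085635 -3.9502713094755153 z at ends [ 83.22498317 101.02028202] 5998
hand a,z -29.626913169233696 86.22697317684097 [ 0.03058434 -0.01387066  2.98698997] 0.7334982816790534
```

Emit:
{"method": "send_rows", "body": {"motion": [{"dx": 0,"dy": 0,"dz": 0.05,"roll": 0,"gripper": 0.65},{"dx": 0,"dy": 0,"dz": 0.05,"roll": 0,"gripper": 0.65}], "squeeze": 45}}

```text
t: 9.62
tool_pos: [497.4, 0.0, 93.8]
tcp_rot: [0.647, 0.762, -0.0, -0.001]
ft_force: [-0.3, 0.7, -1.0]
width: 0.735
grip_force: 47.3
```

```bash
python3 tilt.py
```

```text
9.625 [4.97447108e+02 3.71004629e-02 9.38041020e+01] [ 6.47082289e-01  7.62419858e-01 -4.27875251e-04 -5.37190746e-04] [-0.30996927  0.73106686 -0.97386319]
0.96 [240.5, 243.8, 402.7, 367.1] tilt 0.3013928943513595 a -60.96040845098614 -4.457746732251666 z at ends [ 90.84245375 108.40704562] 5973
hand a,z -30.213879814498767 93.8041019795274 [-0.30996927  0.73106686 -0.97386319] 0.735438878659975
```

Emit:
{"method": "send_rows", "body": {"motion": [{"dx": 0,"dy": 0,"dz": 0.25,"roll": 0,"gripper": 0.65},{"dx": 0,"dy": 0,"dz": 0.35,"roll": 0,"gripper": 0.65},{"dx": 0,"dy": 0,"dz": 0.35,"roll": 0,"gripper": 0.65},{"dx": 0,"dy": 0,"dz": 0.25,"roll": 0,"gripper": 0.65},{"dx": 0,"dy": 0,"dz": 0.1,"roll": 0,"gripper": 0.65}]}}

```text
t: 10.35
tool_pos: [498.3, 0.1, 198.9]
tcp_rot: [0.647, 0.762, 0.0, 0.001]
ft_force: [1.4, -0.3, -1.2]
width: 0.734
grip_force: 47.7
```

Emit:
{"method": "send_rows", "body": {"motion": [{"dx": -0.06,"dy": -0.25,"dz": 0,"roll": -0.007,"gripper": 0.65},{"dx": -0.11,"dy": -0.45,"dz": 0,"roll": -0.007,"gripper": 0.65},{"dx": -0.11,"dy": -0.45,"dz": 0,"roll": -0.007,"gripper": 0.65},{"dx": -0.11,"dy": -0.45,"dz": 0,"roll": -0.007,"gripper": 0.65},{"dx": -0.11,"dy": -0.45,"dz": 0,"roll": -0.007,"gripper": 0.65},{"dx": -0.11,"dy": -0.45,"dz": 0,"roll": -0.007,"gripper": 0.65},{"dx": -0.11,"dy": -0.45,"dz": 0,"roll": -0.007,"gripper": 0.65},{"dx": -0.06,"dy": -0.33,"dz": 0,"roll": -0.003,"gripper": 0.65}]}}

```text
t: 11.35
tool_pos: [433.4, -264.9, 196.7]
tcp_rot: [0.708, 0.706, -0.001, -0.001]
ft_force: [0.4, -0.7, -1.9]
width: 0.737
grip_force: 47.7
```

Emit:
{"method": "send_rows", "body": {"motion": [{"dx": 0,"dy": 0,"dz": 0,"roll": 0,"gripper": 0.65},{"dx": 0,"dy": 0,"dz": 0,"roll": 0,"gripper": 0.65}]}}

```text
t: 11.6
tool_pos: [434.9, -262.2, 197.1]
tcp_rot: [0.707, 0.707, -0.0, -0.001]
ft_force: [0.3, 1.3, -0.4]
width: 0.732
grip_force: 47.7
```

```bash
cat > tilt2.py <<'E'
from loc import *
from h import *
def run(n='wrist',img=None):
    p=read_camera(n); w=cloud(p); T=s['tool_pos']
    if img: save(p,img)
    q=s['tcp_rot']; y=2*np.arctan2(q[1],q[0])-np.pi/2
    u=np.array([np.cos(y),np.sin(y)]); v=np.array([-u[1],u[0]])
    d=w[...,:2]-T[:2]; a=d@u; b=d@v
    r=trace('module',p)
    m=r[0]['pixels']&(abs(b)<9)&(abs(w[...,2]-T[2])<45)&(abs(a)<50)
    A,Z=a[m],w[...,2][m]-T[2]
    k=Z>np.median(Z)-20; A,Z=A[k],Z[k]
    for _ in range(6):
        c=np.polyfit(A,Z,1); e=abs(Z-np.polyval(c,A)); k=e<max(2,np.median(e)*3); A,Z=A[k],Z[k]
    print(r[0]['conf'],'yaw',y,'tilt',np.arctan(c[0]),'a',A.min(),A.max(),'z-tcp at ends',np.polyval(c,[A.min(),A.max()]),'b',len(A))
if __name__=='__main__': run(*sys.argv[1:])
E
python3 tilt2.py wrist w3.png
```

```text
11.6 [ 434.899569   -262.17442958  197.1321064 ] [ 7.07396847e-01  7.06816126e-01 -7.71533561e-05 -8.11350904e-04] [ 0.28217504  1.26270449 -0.43214577]
0.86 yaw -0.0008212638912887815 tilt 0.3013093751068606 a -30.677723481819697 25.772314788948275 z-tcp at ends [-2.9808247  14.56223835] b 5976
```

View pics/w3.png

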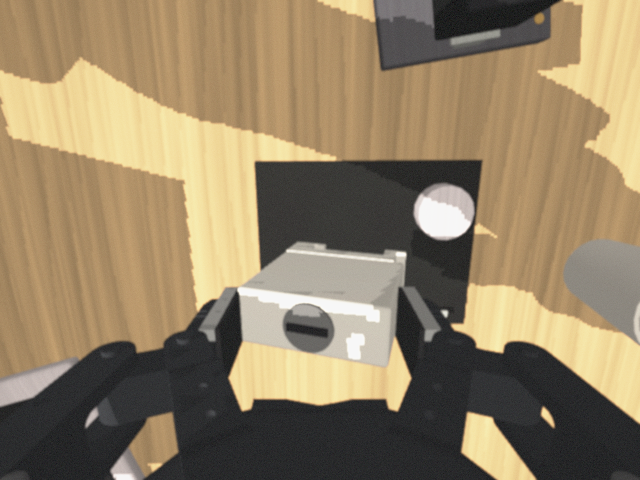

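Emit:
{"method": "send_rows", "body": {"motion": [{"dx": 0,"dy": 0,"dz": -0.35,"roll": 0,"gripper": 0.65},{"dx": 0,"dy": 0,"dz": -0.5,"roll": 0,"gripper": 0.65},{"dx": 0,"dy": 0,"dz": -0.4,"roll": 0,"gripper": 0.65},{"dx": 0,"dy": 0,"dz": -0.2,"roll": 0,"gripper": 0.65},{"dx": 0,"dy": 0,"dz": -0.05,"roll": 0,"gripper": 0.65},{"dx": 0,"dy": 0,"dz": 0,"roll": 0,"gripper": 0.65},{"dx": 0,"dy": 0,"dz": 0,"roll": 0,"gripper": 0.65}]}}

```text
t: 12.58
tool_pos: [436.3, -262.7, 79.2]
tcp_rot: [0.707, 0.707, 0.0, 0.001]
ft_force: [-0.3, -0.3, -1.6]
width: 0.734
grip_force: 47.6
```

Emit:
{"method": "send_rows", "body": {"motion": [{"dx": 0,"dy": 0,"dz": -0.02,"roll": 0,"gripper": 0.65},{"dx": 0,"dy": 0,"dz": 0,"roll": 0,"gripper": 0.65}]}}

```text
t: 12.82
tool_pos: [435.7, -262.4, 76.6]
tcp_rot: [0.707, 0.707, -0.0, 0.0]
ft_force: [0.6, 0.3, -0.2]
width: 0.734
grip_force: 47.7
```

Emit:
{"method": "send_rows", "body": {"motion": [{"dx": 0,"dy": 0,"dz": -0.02,"roll": 0,"gripper": 0.65},{"dx": 0,"dy": 0,"dz": 0,"roll": 0,"gripper": 0.65}]}}

```text
t: 13.08
tool_pos: [435.5, -262.3, 74.7]
tcp_rot: [0.707, 0.707, -0.0, -0.0]
ft_force: [-0.3, 0.1, -1.4]
width: 0.734
grip_force: 47.7
```

Emit:
{"method": "send_rows", "body": {"motion": [{"dx": 0,"dy": 0,"dz": -0.03,"roll": 0,"gripper": 0.65},{"dx": 0,"dy": 0,"dz": 0,"roll": 0,"gripper": 0.65}]}}

```text
t: 13.32
tool_pos: [435.4, -262.2, 72.1]
tcp_rot: [0.707, 0.707, -0.0, -0.0]
ft_force: [-0.3, 0.6, -1.5]
width: 0.734
grip_force: 47.7
```

Emit:
{"method": "send_rows", "body": {"motion": [{"dx": 0,"dy": 0,"dz": -0.02,"roll": 0,"gripper": 0.65},{"dx": 0,"dy": 0,"dz": 0,"roll": 0,"gripper": 0.65}]}}

```text
t: 13.58
tool_pos: [435.7, -262.5, 71.2]
tcp_rot: [0.707, 0.707, -0.0, 0.0]
ft_force: [-2.1, 0.3, 4.8]
width: 0.735
grip_force: 48.0
```

Emit:
{"method": "send_rows", "body": {"motion": [{"dx": 0,"dy": 0,"dz": -0.015,"roll": 0,"gripper": 0.65},{"dx": 0,"dy": 0,"dz": 0,"roll": 0,"gripper": 0.65}]}}

```text
t: 13.82
tool_pos: [435.9, -262.9, 70.9]
tcp_rot: [0.707, 0.707, -0.0, 0.001]
ft_force: [-4.7, 1.6, 13.8]
width: 0.734
grip_force: 48.6
```

Emit:
{"method": "send_rows", "body": {"motion": [{"dx": 0,"dy": 0,"dz": 0,"roll": 0,"gripper": 0.74},{"dx": 0,"dy": 0,"dz": 0,"roll": 0,"gripper": 0.75},{"dx": 0.03,"dy": 0,"dz": 0,"roll": 0,"gripper": 0.76},{"dx": 0.03,"dy": 0,"dz": 0,"roll": 0,"gripper": 0.76},{"dx": 0,"dy": 0,"dz": 0,"roll": 0,"gripper": 0.76}], "squeeze": 20}}

```text
t: 14.45
tool_pos: [440.9, -262.2, 69.5]
tcp_rot: [0.707, 0.707, 0.0, 0.0]
ft_force: [1.4, 0.3, 1.2]
width: 0.763
grip_force: 0.6
```

```bash
python3 tilt2.py
```

```text
14.45 [ 440.86316216 -262.18204638   69.54521978] [7.07030092e-01 7.07183416e-01 2.16322957e-04 1.36737814e-04] [1.40351112 0.31031905 1.18553333]
0.88 yaw 0.00021683353007406758 tilt 0.20930029472972295 a -30.09410430783914 28.401607359870994 z-tcp at ends [ 0.1133726  12.53850876] b 6266
```

Emit:
{"method": "send_rows", "body": {"motion": [{"dx": 0.03,"dy": 0,"dz": 0,"roll": 0,"gripper": 0.76},{"dx": 0.03,"dy": 0,"dz": 0,"roll": 0,"gripper": 0.76},{"dx": 0.03,"dy": 0,"dz": 0,"roll": 0,"gripper": 0.76},{"dx": 0.03,"dy": 0,"dz": 0,"roll": 0,"gripper": 0.76},{"dx": 0,"dy": 0,"dz": 0,"roll": 0,"gripper": 0.76}]}}

```text
t: 15.18
tool_pos: [450.4, -262.3, 69.7]
tcp_rot: [0.707, 0.707, 0.0, 0.0]
ft_force: [1.1, 0.4, 0.4]
width: 0.759
grip_force: 0.5
```

```bash
python3 tilt2.py
```

```text
15.175 [ 450.38855144 -262.25435089   69.67373037] [7.07070436e-01 7.07143101e-01 1.31692747e-04 1.27505690e-04] [1.06720161 0.35349242 0.35300723]
0.89 yaw 0.00010276314569623857 tilt 0.01590934382740639 a -26.907883488010565 33.29273444094113 z-tcp at ends [1.43636308 2.39419623] b 6080
```

Emit:
{"method": "send_rows", "body": {"motion": [{"dx": 0.02,"dy": 0,"dz": 0,"roll": 0,"gripper": 0.76},{"dx": 0.02,"dy": 0,"dz": 0,"roll": 0,"gripper": 0.78},{"dx": 0,"dy": 0,"dz": 0,"roll": 0,"gripper": 0.85},{"dx": 0,"dy": 0,"dz": 0,"roll": 0,"gripper": 0.95},{"dx": 0,"dy": 0,"dz": 0,"roll": 0,"gripper": 0.95}]}}

```text
t: 15.9
tool_pos: [453.1, -262.3, 69.6]
tcp_rot: [0.707, 0.707, -0.0, -0.0]
ft_force: [0.0, -0.1, 0.3]
width: 0.948
grip_force: 0.0
```

```bash
python3 tilt2.py
```

```text
15.9 [ 453.14771424 -262.31119352   69.59467858] [ 7.07154526e-01  7.07059030e-01 -3.35644600e-05 -4.79940438e-05] [ 0.03572468 -0.07264224  0.28597464]
0.62 yaw -0.0001350517681644181 tilt -0.0007777928753266388 a -28.54629825153628 31.409461555878085 z-tcp at ends [1.53486764 1.48823447] b 6056
```

Emit:
{"method": "send_rows", "body": {"motion": [{"dx": 0,"dy": 0,"dz": 0.3,"roll": 0,"gripper": 0.95},{"dx": 0,"dy": 0,"dz": 0.5,"roll": 0,"gripper": 0.95},{"dx": 0,"dy": 0,"dz": 0.5,"roll": 0,"gripper": 0.95},{"dx": 0,"dy": 0,"dz": 0.2,"roll": 0,"gripper": 0.95},{"dx": 0,"dy": 0,"dz": 0,"roll": 0,"gripper": 0.95}]}}

```text
t: 16.62
tool_pos: [453.6, -262.6, 190.2]
tcp_rot: [0.707, 0.707, 0.0, 0.001]
ft_force: [0.1, -0.3, -0.1]
width: 0.949
grip_force: 0.0
```

```bash
python3 - <<'E'
from loc import *
print(s['joints'])
p=read_camera('wrist'); w=cloud(p)
r=trace('module',p)[0]; m=r['pixels']&(abs(w[...,2]-70)<3.5); print(r['conf'],rect(w,m),np.median(w[m],0))
p=read_camera('top'); w=cloud(p); 
for l in ['module','tin','screwdriver']:
  r=trace(l,p)
  if r: m=r[0]['pixels']&(w[...,2]>5); print(l,r[0]['conf'],rect(w,m))
E
```

```text
16.625 [ 453.55242796 -262.58421762  190.19470329] [7.07192673e-01 7.07020390e-01 8.51167215e-05 8.27028210e-04] [ 0.08665326 -0.31327759 -0.08400939]
[ 0.79398712  0.14361272 -0.38421426  1.83275977  0.05866387  1.1745705
  0.39053542]
0.8 (array([ 454.7, -262.3]), array([24.4, 60.1]), 89.3, 2679) [ 454.90211757 -261.16504975   70.89617166]
module 0.87 (array([ 451.5, -260.7]), array([24.6, 56.7]), 89.1, 402)
tin 0.71 (array([ 541.2, -253.9]), array([46.8, 47.4]), 52.1, 339)
screwdriver 0.64 (array([443., 312.]), array([99.7, 85.3]), 7.4, 1120)
```

Emit:
{"method": "send_rows", "body": {"motion": [{"dx": 0.008,"dy": 0,"dz": 0,"roll": 0.05,"gripper": 0.6},{"dx": 0,"dy": 0,"dz": 0,"roll": 0.05,"gripper": 0.6},{"dx": 0,"dy": 0,"dz": 0,"roll": 0.05,"gripper": 0.6},{"dx": 0,"dy": 0,"dz": 0,"roll": 0.05,"gripper": 0.6},{"dx": 0,"dy": 0,"dz": 0,"roll": 0.05,"gripper": 0.6},{"dx": 0,"dy": 0,"dz": 0,"roll": 0.05,"gripper": 0.6},{"dx": 0,"dy": 0,"dz": 0,"roll": 0.05,"gripper": 0.6},{"dx": 0,"dy": 0,"dz": 0,"roll": 0.05,"gripper": 0.6}]}}

```text
t: 17.92
tool_pos: [453.6, -262.2, 188.9]
tcp_rot: [0.154, 0.988, 0.0, -0.0]
ft_force: [0.3, 0.8, -0.4]
width: 0.6
grip_force: 0.0
```

Emit:
{"method": "send_rows", "body": {"motion": [{"dx": 0,"dy": 0,"dz": 0,"roll": 0.05,"gripper": 0.6},{"dx": 0,"dy": 0,"dz": 0,"roll": 0.047,"gripper": 0.6},{"dx": 0,"dy": 0,"dz": -0.3,"roll": 0,"gripper": 0.6},{"dx": 0,"dy": 0,"dz": -0.3,"roll": 0,"gripper": 0.6},{"dx": 0,"dy": 0,"dz": 0,"roll": 0,"gripper": 0.6},{"dx": 0,"dy": 0,"dz": 0,"roll": 0,"gripper": 0.6}]}}

```text
t: 18.68
tool_pos: [454.1, -262.3, 142.2]
tcp_rot: [0.005, 1.0, -0.0, 0.0]
ft_force: [0.2, -0.0, 0.1]
width: 0.599
grip_force: 0.0
```

```bash
python3 - <<'E'
from loc import *
print(s['joints'],s['width'])
p=read_camera('wrist'); w=cloud(p); save(p,'w4.png')
for r in trace('module',p)[:1]:
    m=r['pixels']&(abs(w[...,2]-70)<3.5); print(r['conf'],rect(w,m),np.median(w[m],0))
T=s['tool_pos'];d=w-T
q=(abs(d[...,0])<13)&(abs(d[...,2])<25)
for sg in (-1,1):
    m=q&(d[...,1]*sg>15)&(d[...,1]*sg<45)
    if m.sum(): print(sg,m.sum(),np.percentile(d[m][:,1],[1,10,50,90,99]),np.percentile(d[m][:,0],[1,99]))
E
```

```text
18.675 [ 454.14900685 -262.33017074  142.16334228] [ 4.68217097e-03  9.99989026e-01 -9.09144917e-06  1.60281795e-04] [ 0.16036679 -0.02914848  0.11565463]
[ 0.89637548  0.20574269 -0.50637155  1.8794541   0.11222691  1.08392845
  1.90777653] 0.5985836680419285
0.57 (array([ 454.7, -262.5]), array([60.3, 23.8]), 0.3, 3910) [ 451.83830364 -262.3322934    70.85967157]
-1 2596 [-39.0797484  -36.01950188 -26.45686797 -25.75865831 -25.58195595] [-10.88164731  11.16757037]
1 2592 [25.13465705 25.28249218 26.11752361 35.73147562 38.66681235] [-10.28536958  11.6338658 ]
```

View pics/w4.png

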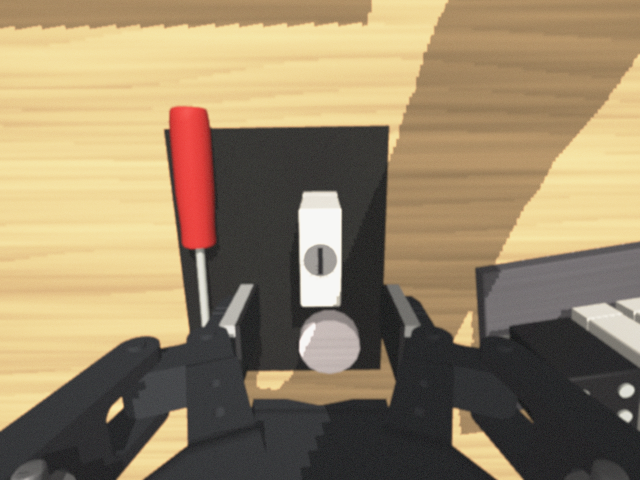

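Emit:
{"method": "send_rows", "body": {"motion": [{"dx": 0,"dy": 0,"dz": -0.3,"roll": 0,"gripper": 0.6},{"dx": 0,"dy": 0,"dz": -0.4,"roll": 0,"gripper": 0.6},{"dx": 0,"dy": 0,"dz": -0.3,"roll": 0,"gripper": 0.6},{"dx": 0,"dy": 0,"dz": -0.15,"roll": 0,"gripper": 0.6},{"dx": 0,"dy": 0,"dz": 0,"roll": 0,"gripper": 0.5},{"dx": 0,"dy": 0,"dz": 0,"roll": 0,"gripper": 0.4},{"dx": 0,"dy": 0,"dz": 0,"roll": 0,"gripper": 0.3},{"dx": 0,"dy": 0,"dz": 0,"roll": 0,"gripper": 0.2}], "squeeze": 45}}

```text
t: 19.77
tool_pos: [454.4, -262.7, 50.6]
tcp_rot: [0.005, 1.0, -0.001, 0.001]
ft_force: [-0.4, 0.0, 5.4]
width: 0.279
grip_force: 44.6
```

Emit:
{"method": "send_rows", "body": {"motion": [{"dx": 0,"dy": 0,"dz": 0,"roll": 0,"gripper": 0.2},{"dx": 0,"dy": 0,"dz": 0,"roll": 0,"gripper": 0.2}]}}

```text
t: 20.02
tool_pos: [454.4, -262.7, 50.6]
tcp_rot: [0.005, 1.0, -0.001, 0.001]
ft_force: [-1.2, 0.9, 6.2]
width: 0.274
grip_force: 44.6
```

Emit:
{"method": "send_rows", "body": {"motion": [{"dx": 0,"dy": 0,"dz": 0.1,"roll": 0,"gripper": 0.2},{"dx": 0,"dy": 0,"dz": 0.4,"roll": 0,"gripper": 0.2},{"dx": 0,"dy": 0,"dz": 0.5,"roll": 0,"gripper": 0.2},{"dx": 0,"dy": 0.1,"dz": 0.5,"roll": 0,"gripper": 0.2},{"dx": 0,"dy": 0.3,"dz": 0.4,"roll": 0,"gripper": 0.2},{"dx": 0,"dy": 0.5,"dz": 0.2,"roll": 0,"gripper": 0.2},{"dx": 0,"dy": 0.5,"dz": 0,"roll": 0,"gripper": 0.2},{"dx": 0,"dy": 0.5,"dz": 0,"roll": 0.005,"gripper": 0.2}]}}

```text
t: 21.02
tool_pos: [453.7, -108.9, 218.2]
tcp_rot: [-0.003, 1.0, -0.0, 0.0]
ft_force: [0.8, 0.1, -1.3]
width: 0.28
grip_force: 44.2
```

Emit:
{"method": "send_rows", "body": {"motion": [{"dx": 0,"dy": 0.5,"dz": 0,"roll": 0.005,"gripper": 0.2},{"dx": 0,"dy": 0.5,"dz": 0,"roll": 0.005,"gripper": 0.2},{"dx": 0,"dy": 0.5,"dz": 0,"roll": 0.005,"gripper": 0.2},{"dx": 0,"dy": 0.5,"dz": 0,"roll": 0.005,"gripper": 0.2},{"dx": 0,"dy": 0.5,"dz": 0,"roll": 0.005,"gripper": 0.2},{"dx": -0.03,"dy": 0.5,"dz": 0,"roll": 0.005,"gripper": 0.2},{"dx": -0.03,"dy": 0.5,"dz": 0,"roll": 0.005,"gripper": 0.2},{"dx": -0.03,"dy": 0.5,"dz": 0,"roll": 0.005,"gripper": 0.2}]}}

```text
t: 22.02
tool_pos: [446.3, 210.8, 218.0]
tcp_rot: [-0.066, 0.998, -0.0, 0.0]
ft_force: [0.6, -0.2, -1.1]
width: 0.275
grip_force: 44.2
```

Emit:
{"method": "send_rows", "body": {"motion": [{"dx": -0.03,"dy": 0.5,"dz": 0,"roll": 0.005,"gripper": 0.2},{"dx": 0,"dy": 0.4,"dz": 0,"roll": 0,"gripper": 0.2},{"dx": 0,"dy": 0.2,"dz": 0,"roll": 0,"gripper": 0.2},{"dx": 0,"dy": 0,"dz": 0,"roll": 0,"gripper": 0.2},{"dx": 0,"dy": 0,"dz": 0,"roll": 0,"gripper": 0.2}]}}

```text
t: 22.65
tool_pos: [444.3, 296.8, 217.6]
tcp_rot: [-0.073, 0.997, -0.0, -0.0]
ft_force: [0.5, -0.5, -2.1]
width: 0.277
grip_force: 44.3
```

```bash
cat > car.py <<'E'
from loc import *
print('yaw',2*np.arctan2(s['tcp_rot'][1],s['tcp_rot'][0])-np.pi/2, s['grip_force'],s['joints'])
p=read_camera('wrist'); w=cloud(p); save(p,sys.argv[1])
T=s['tool_pos']
z=w[...,2]
cr=(w[...,0]>370)&(w[...,0]<520)&(w[...,1]>240)&(w[...,1]<380)
C0=np.array([444.5,311.5]); e=np.array([np.cos(.13),np.sin(.13)]); n=np.array([-e[1],e[0]])
A=(w[...,:2]-C0)@e; B=(w[...,:2]-C0)@n
m=cr&(abs(z-84)<4); print('cheeks',rect(w,m),z[m].mean())
for sg in (-1,1):
    k=m&(A*sg>20)&(A*sg<55)
    if k.sum()>20: print(sg,k.sum(),'A',np.percentile(A[k],[1,50,99]),'B',np.percentile(B[k],[1,50,99]),rect(w,k))
m=cr&(abs(z-14)<2.5)&(abs(A)<30)
for sg in (-1,1):
    k=m&(B*sg>10)&(B*sg<25)
    if k.sum()>20: print('strip',sg,k.sum(),'A',np.percentile(A[k],[1,99]),'B',np.percentile(B[k],[2,50,98]))
m=(abs(z-T[2]-20)<5)&(np.hypot(w[...,0]-T[0],w[...,1]-T[1])<40)
print('module top',rect(w,m),np.median(z[m])-T[2])
E
python3 car.py c1.png
```

```text
22.65 [444.31909168 296.82107155 217.59918306] [-7.34524227e-02  9.97298636e-01 -4.11812664e-04 -5.83169152e-05] [ 0.45350606 -0.45913041 -2.14315976]
yaw 1.7178336049566574 44.33545768260956 [ 0.21804342  0.25103671 -1.01360514  1.75103657  0.22360242  1.26374519
  0.86790414]
cheeks (array([443.3, 311.4]), array([76.1, 39.2]), 7.6, 534) 84.47110952181292
-1 504 A [-39.22752144 -36.42863504 -33.17504007] B [-19.50103509  -0.04777395  19.44185333] (array([408.7, 306.8]), array([ 6.3, 39.2]), 7.5, 504)
1 30 A [34.50310985 35.30847552 36.75457947] B [14.7406855  17.138898   19.69469791] (array([477.7, 333.2]), array([2.3, 5.1]), 3.2, 30)
strip -1 131 A [-22.9780901   2.4649769] B [-19.47954628 -17.56076466 -15.59305224]
strip 1 232 A [-22.61529605  25.31293761] B [15.42219605 17.36801104 19.32257009]
module top (array([440. , 295.7]), array([50.8, 52.5]), 55.7, 11561) 20.187863186111343
```

View pics/c1.png

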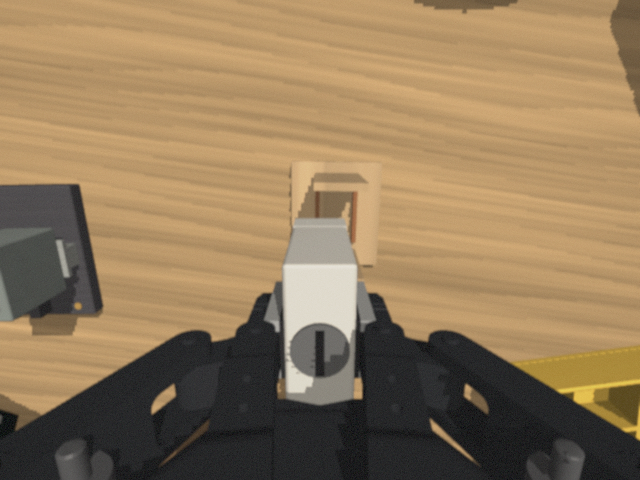

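Emit:
{"method": "send_rows", "body": {"motion": [{"dx": 0.006,"dy": 0.18,"dz": 0,"roll": -0.005,"gripper": 0.2},{"dx": 0,"dy": 0,"dz": -0.4,"roll": 0,"gripper": 0.2},{"dx": 0,"dy": 0,"dz": -0.4,"roll": 0,"gripper": 0.2},{"dx": 0,"dy": 0,"dz": -0.1,"roll": 0,"gripper": 0.2},{"dx": 0,"dy": 0,"dz": 0,"roll": 0,"gripper": 0.2},{"dx": 0,"dy": 0,"dz": 0,"roll": 0,"gripper": 0.2}]}}

```text
t: 23.45
tool_pos: [445.4, 312.4, 146.9]
tcp_rot: [-0.066, 0.998, 0.0, 0.001]
ft_force: [0.5, -0.1, -0.7]
width: 0.278
grip_force: 44.4
```

```bash
cat >> car.py <<'E'
r=trace('module',p)
if r:
    y=2*np.arctan2(s['tcp_rot'][1],s['tcp_rot'][0])-np.pi; u=np.array([np.cos(y),np.sin(y)]); v=np.array([-u[1],u[0]])
    m=r[0]['pixels']&(abs(z-T[2]-20)<3); d=w[m][:,:2]-T[:2]
    print('mod',r[0]['conf'],'along',np.percentile(d@u,[.5,99.5]),'across',np.percentile(d@v,[.5,99.5]),rect(w,m&(abs((w[...,:2]-T[:2])@v)<13)))
E
python3 car.py c2.png
```

```text
23.45 [445.39504477 312.40294693 146.94208844] [-6.56619757e-02  9.97841511e-01  3.42812645e-04  8.39980274e-04] [ 0.52926024 -0.09243545 -0.6791558 ]
yaw 1.702214883046162 44.376205801963806 [ 0.1379279   0.34935938 -0.97774359  1.81432684  0.31776205  1.14430012
  0.75687134]
cheeks (array([408.5, 306.7]), array([ 6.3, 39.8]), 7.9, 951) 84.45508562760395
-1 951 A [-39.30388961 -36.60568893 -33.32624873] B [-19.81392307   0.16107546  19.59844344] (array([408.5, 306.7]), array([ 6.3, 39.8]), 7.9, 951)
strip -1 86 A [-20.34993406  -5.8590989 ] B [-19.27392622 -17.56639067 -15.87794918]
strip 1 92 A [-20.50087947  -8.34235792] B [15.43551745 17.59734967 19.33304576]
module top (array([440.9, 311.3]), array([52.3, 50.4]), 49.5, 11552) 20.188909082492444
mod 0.75 along [-29.85452349  21.14072266] across [-12.07549361  11.31415   ] (array([441.9, 311.5]), array([53.1, 24.1]), 7.5, 9732)
```

Emit:
{"method": "send_rows", "body": {"motion": [{"dx": -0.006,"dy": -0.006,"dz": -0.15,"roll": 0,"gripper": 0.2},{"dx": 0,"dy": 0,"dz": -0.2,"roll": 0,"gripper": 0.2},{"dx": 0,"dy": 0,"dz": -0.2,"roll": 0,"gripper": 0.2},{"dx": 0,"dy": 0,"dz": -0.2,"roll": 0,"gripper": 0.2},{"dx": 0,"dy": 0,"dz": -0.2,"roll": 0,"gripper": 0.2},{"dx": 0,"dy": 0,"dz": -0.1,"roll": 0,"gripper": 0.2},{"dx": 0,"dy": 0,"dz": 0,"roll": 0,"gripper": 0.2},{"dx": 0,"dy": 0,"dz": 0,"roll": 0,"gripper": 0.2}]}}

```text
t: 24.55
tool_pos: [444.5, 311.9, 62.1]
tcp_rot: [-0.066, 0.998, 0.0, 0.0]
ft_force: [-1.5, 0.0, -1.2]
width: 0.276
grip_force: 44.4
```

Emit:
{"method": "send_rows", "body": {"motion": [{"dx": 0,"dy": 0,"dz": -0.04,"roll": 0,"gripper": 0.2},{"dx": 0,"dy": 0,"dz": 0,"roll": 0,"gripper": 0.2}]}}

```text
t: 24.8
tool_pos: [444.3, 311.5, 58.4]
tcp_rot: [-0.066, 0.998, -0.0, 0.0]
ft_force: [0.1, -0.2, -0.1]
width: 0.277
grip_force: 44.4
```

Emit:
{"method": "send_rows", "body": {"motion": [{"dx": 0,"dy": 0,"dz": -0.025,"roll": 0,"gripper": 0.2},{"dx": 0,"dy": 0,"dz": 0,"roll": 0,"gripper": 0.2}]}}

```text
t: 25.05
tool_pos: [444.2, 311.5, 56.3]
tcp_rot: [-0.066, 0.998, -0.0, -0.0]
ft_force: [-0.2, 0.0, -1.4]
width: 0.275
grip_force: 44.4
```

Emit:
{"method": "send_rows", "body": {"motion": [{"dx": 0,"dy": 0,"dz": -0.02,"roll": 0,"gripper": 0.2},{"dx": 0,"dy": 0,"dz": 0,"roll": 0,"gripper": 0.2}]}}

```text
t: 25.3
tool_pos: [444.2, 311.6, 54.7]
tcp_rot: [-0.066, 0.998, -0.0, -0.0]
ft_force: [-0.6, -0.7, -0.9]
width: 0.277
grip_force: 44.4
```

Emit:
{"method": "send_rows", "body": {"motion": [{"dx": 0,"dy": 0,"dz": -0.015,"roll": 0,"gripper": 0.2},{"dx": 0,"dy": 0,"dz": 0,"roll": 0,"gripper": 0.2}]}}

```text
t: 25.55
tool_pos: [444.3, 311.7, 53.7]
tcp_rot: [-0.066, 0.998, -0.0, 0.0]
ft_force: [-0.5, -0.6, 0.4]
width: 0.275
grip_force: 44.4
```

Emit:
{"method": "send_rows", "body": {"motion": [{"dx": 0,"dy": 0,"dz": -0.012,"roll": 0,"gripper": 0.2},{"dx": 0,"dy": 0,"dz": 0,"roll": 0,"gripper": 0.2}]}}

```text
t: 25.8
tool_pos: [444.3, 311.7, 53.6]
tcp_rot: [-0.066, 0.998, -0.0, 0.0]
ft_force: [-4.9, -4.0, 12.0]
width: 0.276
grip_force: 46.2
```

```bash
python3 car.py c3.png | tail -5
```

```text
-1 3716 A [-39.48761198 -36.84679396 -33.07435653] B [-19.65572798   0.0383902   19.50262502] (array([408.6, 306.7]), array([ 7. , 40.2]), 7.5, 3716)
strip -1 24 A [-6.87638696  0.12101597] B [-19.58505193 -19.12431492 -18.81734518]
strip 1 36 A [-7.00549249  0.08875309] B [18.25336826 18.82551024 19.41118182]
module top (array([436.1, 310.7]), array([54.2, 59.3]), 58.2, 11491) 20.269037328576474
mod 0.75 along [-28.51458943  21.24433585] across [-12.07449374  11.32100706] (array([441.2, 311. ]), array([51.8, 24.1]), 7.5, 9288)
```

Emit:
{"method": "send_rows", "body": {"motion": [{"dx": 0,"dy": 0,"dz": 0.01,"roll": 0,"gripper": 0.27},{"dx": 0,"dy": 0,"dz": 0,"roll": 0,"gripper": 0.35},{"dx": 0,"dy": 0,"dz": 0,"roll": 0,"gripper": 0.5},{"dx": 0,"dy": 0,"dz": 0,"roll": 0,"gripper": 0.6},{"dx": 0,"dy": 0,"dz": 0.2,"roll": 0,"gripper": 0.6},{"dx": 0,"dy": 0,"dz": 0.4,"roll": 0,"gripper": 0.6},{"dx": 0,"dy": 0,"dz": 0.5,"roll": 0,"gripper": 0.6},{"dx": 0,"dy": 0,"dz": 0.5,"roll": 0,"gripper": 0.6}]}}

```text
t: 26.9
tool_pos: [444.0, 311.9, 183.7]
tcp_rot: [-0.066, 0.998, 0.0, 0.0]
ft_force: [0.4, -0.3, 0.3]
width: 0.6
grip_force: 0.0
```

Emit:
{"method": "send_rows", "body": {"motion": [{"dx": 0,"dy": -0.1,"dz": 0.4,"roll": 0,"gripper": 0.6},{"dx": 0,"dy": -0.5,"dz": 0.1,"roll": 0,"gripper": 0.6},{"dx": 0,"dy": -0.3,"dz": 0,"roll": 0,"gripper": 0.6},{"dx": 0,"dy": 0,"dz": 0,"roll": 0,"gripper": 0.6},{"dx": 0,"dy": 0,"dz": 0,"roll": 0,"gripper": 0.6}]}}

```text
t: 27.52
tool_pos: [444.1, 240.4, 222.1]
tcp_rot: [-0.066, 0.998, 0.0, 0.0]
ft_force: [-0.5, 0.3, 0.5]
width: 0.603
grip_force: 0.0
```

```bash
python3 - <<'E'
from loc import *
p=read_camera('wrist'); w=cloud(p)
f=240/np.tan(np.radians(p['fovy'])/2); c=np.array(p['R'])@[444.8,311.5,60]+np.array(p['t']).ravel(); x,y=int(p['cx']+f*c[0]/c[2]),int(p['cy']+f*c[1]/c[2])
save(p,'f1.png',(max(0,x-100),max(0,y-80),min(640,x+100),min(480,y+80)),3)
z=w[...,2]; m=(abs(z-73.5)<3)&(np.hypot(w[...,0]-444.8,w[...,1]-311.5)<40); print(rect(w,m),z[m].mean(),z[m].std())
m=(abs(z-84.5)<3)&(np.hypot(w[...,0]-444.8,w[...,1]-311.5)<60); print(rect(w,m))
E
```

```text
27.525 [444.121384   240.38349856 222.10231678] [-6.61200471e-02  9.97811580e-01  1.51741406e-04  4.08329382e-04] [-0.47884292  0.26172941  0.52842656]
(array([442.7, 310.9]), array([74.9, 40. ]), 7.8, 2283) 73.89758129355822 1.046921099036122
(array([445.6, 311.4]), array([80.9, 40.3]), 7.5, 810)
```

View pics/f1.png

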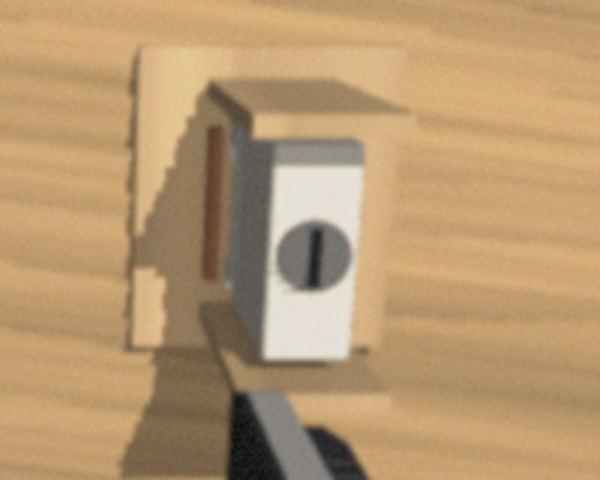

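The picture shows the module (centre about (310,250) in the crop) standing level between the cheeks with its top at about 73 mm, and the hand well clear of it.

```bash
python3 -c "
from cell import finish_job; print(finish_job())"
```

```text
the job is handed in; nothing more can be done
None
```

The module was rocked off the rail, stood upright on the mat and let go, then taken by its broad faces and lowered fully down into the middle of the carrier; I handed the job in at about 27.5 s, and the result has not come back.

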